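# Take the cast crystal ball from its mould and hold the pair over the light box

### The job

Lift the cast crystal ball out of the open lower half of its plaster mould (its two notches leave room for the fingers) and set it, without dropping it, in the empty pocket of the wooden carrier beside its twin. Then take the carrier by its upright grip, carry it level so that neither ball leaves its pocket, and finish while still holding it, level and still, about a hand's breadth (100 mm) above the light box with both balls over the lit round window. Leave everything else on the bench where it is.

Things in the scene. Friction and masses are not known exactly. Their poses are not given: they have to be found in the camera images.
- cast_ball_center (a point): centre of the cast ball: a solid satin glass ball, 44 mm in diameter, about 130 g, lying loose in the round cavity of the lower mould half, its centre 0.5 mm below the mould's flat top (parting) face
- mould: lower half of the ball mould: pale plaster block 110 x 110 mm, 45 mm high, 0.75 kg, loose on the bench, two small domes at two diagonal corners of its top face. Origin: centre of its underside; z up
- mould_mouth (a point): centre of the mould's top face, 45 mm above its underside; axes of the mould. Round cavity, radius 23.5 mm. The finger notches form one straight channel along the mould's y axis past the ball, 34 mm wide, 16 mm deep below this face, open at both ends of the block: a gripper that closes along y goes down with its fingers in the channel and closes on the ball's equator
- carrier: wooden carrier on the bench: plate 160 mm (x) by 80 mm (y), 10 mm thick, on 10 mm runners, its top face 20 mm above its underside; about 220 g, balls 130 g each. Two round pocket holes, 26 mm in diameter, go through the plate 52 mm either side of the middle along x; a ball rests on the hole's edge and rolls out if the carrier tips more than about 35 degrees. Origin: centre of the underside; z up
- grip (a point): where to take the carrier: middle of its upright flat wooden grip, 55 mm above the carrier's underside; axes of the carrier. The grip is 14 mm thick (y) and 40 mm long (x), with a rounded top, and rises from the plate to 70 mm above the underside: close the gripper along the carrier's y axis
- empty_pocket (a point): point on the carrier, 52 mm to its -x side and 37.75 mm above its underside: where the centre of a ball lies when it rests in the empty pocket
- twin_pocket (a point): point on the carrier, 52 mm to its +x side and 37.75 mm above its underside: where the centre of the twin ball lies when it rests in its pocket
- twin_ball_center (a point): centre of the twin ball, the same 44 mm satin glass ball, which already rests in the other pocket of the carrier
- window (a point): centre of the lit round window, 200 mm in diameter, flush in the top of the light box; z up. The light box is a white fixed housing 230 x 230 mm, its top 55 mm above the bench, axes along its sides
- mould_top: bystander: upper half of the mould, a plaster block 110 x 110 x 45 mm lying cavity up, empty, without finger notches, beside the lower half. Origin: centre of its underside
- brush: bystander: flat brush with wooden handle, 220 mm long, 46 mm wide, 16 mm high, lying beside the mould. Origin: underside, near its middle; x points to the bristles
- wood_block: bystander: old wooden block 85 x 70 x 45 mm with a small glass prism standing up from it to 75 mm. Origin: centre of its underside
- tumbler: bystander: cut glass tumbler, 76 mm in diameter, 85 mm high, upright. Origin: centre of its underside
- paste_jar: bystander: white jar with steel lid, 72 mm in diameter, 75 mm high. Origin: centre of its underside
- stone_wheel: bystander: grey stone cutting wheel lying flat, 150 mm in diameter, 22 mm thick. Origin: centre of its underside
- caliper: bystander: steel caliper lying flat, 190 mm long. Origin: underside, middle of its beam
Things that resemble listed ones, but are neither listed nor needed, are in the scene too. What is shaped like the part that bears cast_ball_center but orange is not meant.

How it is judged:
By the outcome, as a careful person would: the job done as asked, in the order asked, and still so for the second after the job is handed in, while the arm keeps its last pose, push and grip.
It also fails if it takes over 64 s, if anything falls off the work surface, if the arm or the gripper's body presses on something with over 40 N, if the wrist force passes 120 N, or if a joint passes its speed limit or range.

### The arm

A 6-joint arm with a two-finger parallel gripper is mounted at the origin on the work surface. World frame = base frame: x ahead of the robot, y to its left, z up, the work surface at z = 0. Lengths are in mm, angles in rad, forces in N, time in s.
With the tool pointing down it reaches from about 275 to 725 mm from the base axis. Payload 15.9 kg.
Tool frame: the origin (TCP) lies between the finger pads; the fingertips stand 11 mm ahead of it and the grasp point (between the pads) lies 8 mm behind it (arm.tcp_to_tips is the distance from the TCP to the fingertips, in mm); z points along the fingers, y is the line along which they close (so a half turn about z gives the same grasp; the last joint's range is limited). The gripper opens to 85 mm and grips with 20 to 120 N. Pads are 22 mm wide; open, the fingers measure 114 mm over their backs; the gripper's body (76 mm by 85 mm) begins 54 mm behind the grasp point. The pads swing forward as they close: fully open they stand 13 mm farther back than shut.
Start: joints at [1.19, 0.213, -0.034, 1.323, 0, 1.571], TCP at [185.824, 464.171, 213.706] pointing down, gripper open.
Joint ranges: [-2.98, 2.98], [-0.74, 1.72], [-1.14, 1.35], [-2.1, 2.04], [-1.57, 1.44], [-3.14, 3.14]. Speed limits (rad/s): [1.89, 1.89, 2.39, 2.57, 3.14, 3.14].

### API

Orientations are given as [roll, pitch, yaw] about the fixed x, y, z axes, in that order (R = Rz(yaw) Ry(pitch) Rx(roll)).
In Python, from plant import arm gives the robot as it stands.
- The arm moves only by the shell command python3 -m creep 'ROWS' [FORCE]. ROWS is a JSON object whose one key "increments" holds a list of rows, each a list of 3 entries, a list of its own where there are three numbers: the turn, a rotation vector about the world's x, y, z in degrees, then the shift along the world's x, y, z in m, then the opening, from 0 (shut) to 1 (fully open). A call has 1 to 10 rows; each row shifts and turns the commanded pose from where the row before left it; what a row does not reach is not made up. A row lasts 1/10 s, in which the tool goes at most 50 mm and 8.59 degrees, less where a joint would pass 70% of its speed; a pose out of reach is approached as far as the arm can. A call is refused whole if a number of a shift passes 0.05 or a number of a turn 8.59, either way. A call with a gripper value outside its range is refused whole. The fingers move at their own pace and stop on an object; FORCE is the grip in N (left out, the last holds). Time passes only in rows, so rows that do not move let the fingers close. It gives the time, the measured TCP pose, the force, the opening and the grip force at its end, in the units of the state.
- arm.state(): the state, without advancing time (a new reading comes with each control period).
- arm.read_camera(name): name is "side" or "top"; returns a dict with "frame" (480x640x3 uint8, blue, green, red), "fx", "fy", "cx", "cy" (pixels), "k1" (the pictures are not rectified: a ray, as slopes to the right and down, at radius r is drawn at 1 + k1 r^2 times it, then the intrinsics apply), "R" (3x3) and "t" (3): a world point X has camera coordinates R X + t. Camera axes: x right, y down, z forward; pixel columns grow to the right and rows downward; lengths in mm; the calibration is good to about 2 mm. A picture is of the moment at which its call begins. There is no depth.
- arm.sign_off(): hands the job in; it is judged then, once.
The state is a dict: "clock": time; "joint_pos": joint angles; "qvel": joint speeds; "joint_torque": joint torques, N m; "eef_pos": TCP position; "ee_rot": TCP orientation; "ft_force": force on the tool from outside, world axes, zero at the start; "moment": the same for the moment, N m; "opening": opening from 0.0 (shut) to 1.0 (fully open); "finger_force": force on a finger pad.
Only numpy, scipy, OpenCV 4.12 (cv2) and the standard library are available. Lean on these libraries where they do the work, as an engineer would, in place of code of your own. Each camera call takes 0.05 s, during which the arm holds its last target. There are 200 camera calls.

## Working session

There is one attempt and no reset: what is moved stays moved. The work goes in short steps, Python scripts to look and compute and a shell command to move; the robot and the scene stay as the last step left them, time stands still between calls to the robot, and variables do not carry over. Pictures are saved under pics/ and viewed, at most 10 in all, crops included, and the job is handed in when it is done.

```bash
mkdir -p pics
cat > h.py <<'E'
import numpy as np,cv2
from plant import arm
def shot(n,f=None):
    c=arm.read_camera(n)
    if f: cv2.imwrite('pics/'+f,c['frame'])
    return c
def ray(c,u,v):
    K=np.array([[c['fx'],0,c['cx']],[0,c['fy'],c['cy']],[0,0,1.]])
    d=np.array([(u-c['cx'])/c['fx'],(v-c['cy'])/c['fy']]);s=d.copy()
    for _ in range(30): s=d/(1+c['k1']*(s@s))
    R=np.array(c['R']);t=np.array(c['t'])
    return -R.T@t, R.T@np.array([s[0],s[1],1])
def onz(c,u,v,z):
    o,d=ray(c,u,v); return o+d*(z-o[2])/d[2]
def proj(c,X):
    p=np.array(c['R'])@np.array(X,float)+np.array(c['t']);s=p[:2]/p[2];s=s*(1+c['k1']*(s@s))
    return np.array([c['fx']*s[0]+c['cx'],c['fy']*s[1]+c['cy']])
E
python3 - <<'E'
from h import *
import pickle
for n in ('top','side'):
    c=shot(n,n+'0.png');pickle.dump(c,open(n+'0.pkl','wb'));print(n,ray(c,320,240),c['fx'],c['k1'])
print(arm.state())
E
```

```text
top (array([ 482.51440854, -116.97297409, 1221.05922346]), array([ 0.06578209,  0.01979427, -0.99764658])) 536.403712385825 -0.150677528978282
side (array([ 225.6874604 , -798.69769953,  837.16418616]), array([ 0.3236146 ,  0.63321243, -0.70315436])) 489.20940168537595 -0.026845463864853
{'clock': 0.1, 'joint_pos': array([ 1.19004718e+00,  2.13299084e-01, -3.49682653e-02,  1.32348247e+00,
        1.70256141e-05,  1.57079581e+00]), 'qvel': array([-0.00017089,  0.00156132,  0.00144237, -0.00032549,  0.00052636,
        0.001412  ]), 'joint_torque': array([-6.51602550e-04, -6.87245464e+01,  4.87806380e+01,  1.22228719e-02,
       -5.59154046e-05,  3.03981028e-05]), 'eef_pos': array([185.68931153, 463.9119127 , 213.28072247]), 'ee_rot': array([-3.14063916e+00, -1.70261015e-05,  2.76084401e+00]), 'ft_force': array([ 1.04424809, -0.64985609, -0.35704146]), 'moment': array([ 0.03873548, -0.01176831, -0.01042852]), 'finger_force': 0.0, 'opening': 1.001529430846221}
```

View pics/top0.png

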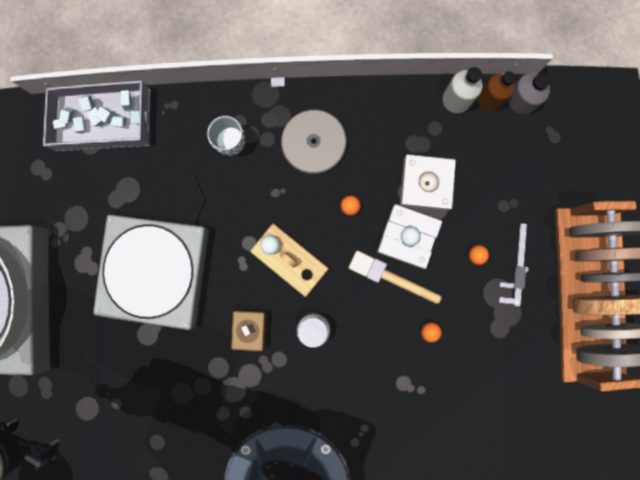

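View pics/side0.png

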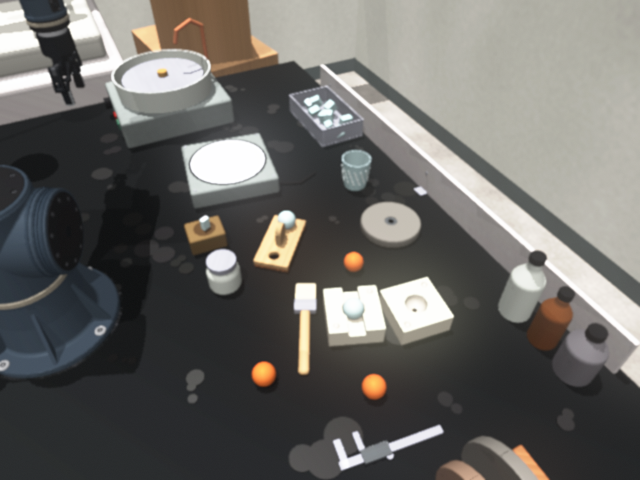

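The top view shows these candidates:
- **Balls:** pale ball in the notched mould at (410,236), twin on the carrier at (271,244), and orange balls at (350,205), (479,255) and (431,332), which are decoys.
- **Moulds:** the lower half, with notches and the ball, at (410,236). The upper half, empty and without notches, is at (428,182).
- **Carrier:** centre about (289,260), with the empty pocket at (307,275).
- **Light box:** window at (148,270).

The pale ball at (410,236) fits the description. I'll confirm it in an enlarged crop and measure.

```bash
cat > m.py <<'E'
from h import *
import pickle
T=pickle.load(open('top0.pkl','rb'));S=pickle.load(open('side0.pkl','rb'))
im=T['frame']
a=cv2.resize(im[190:310,240:340],None,fx=4,fy=4,interpolation=cv2.INTER_CUBIC);b=cv2.resize(im[190:310,355:455],None,fx=4,fy=4,interpolation=cv2.INTER_CUBIC)
cv2.imwrite('pics/crop0.png',np.hstack([b,a]))
hsv=cv2.cvtColor(im,cv2.COLOR_BGR2HSV)
def comps(mask,box):
    x0,y0,x1,y1=box;m=np.zeros_like(mask);m[y0:y1,x0:x1]=mask[y0:y1,x0:x1]
    cs,_=cv2.findContours(m,cv2.RETR_EXTERNAL,cv2.CHAIN_APPROX_NONE);return max(cs,key=cv2.contourArea)
g=im.min(2)
w=comps((g>200).astype(np.uint8),(95,210,205,335));e=cv2.fitEllipse(w);print('window',e,onz(T,*e[0],55))
wood=((hsv[...,1]>70)&(hsv[...,2]>110)).astype(np.uint8)
c=comps(wood|((g>120).astype(np.uint8)),(245,215,332,300));
def rect(c,z):
    P=np.array([onz(T,*p[0],z)[:2] for p in c],np.float32);return cv2.minAreaRect(P)
print('carrier',rect(c,20))
c=comps((g>150).astype(np.uint8),(375,200,445,270));print('mould',rect(c,45))
print(T['cx'],T['cy'])
# hsv samples of ball vs plaster
for p in((410,236),(390,230),(271,244),(282,250)):print(p,hsv[p[1],p[0]])
s=S['frame'];hs=cv2.cvtColor(s,cv2.COLOR_BGR2HSV)
for p in((353,308),(335,318),(287,219)):print(p,hs[p[1],p[0]])
E
python3 m.py
```

```text
window ((147.3286590576172, 271.1174011230469), (85.04312133789062, 88.48990631103516), 7.873797416687012) [500.55792945 291.47253519  55.        ]
carrier ((519.751953125, -21.567001342773438), (163.67001342773438, 83.99044036865234), 49.35957717895508)
mould ((563.9535522460938, -291.1322326660156), (112.80426788330078, 112.39962768554688), 68.62133026123047)
322.08343295645204 239.11869175154257
(410, 236) [140   3 246]
(390, 230) [135   4 247]
(271, 244) [113   4 246]
(282, 250) [ 16 105 208]
(353, 308) [ 90   2 254]
(335, 318) [ 30   1 254]
(287, 219) [ 90   7 252]
```

View pics/crop0.png

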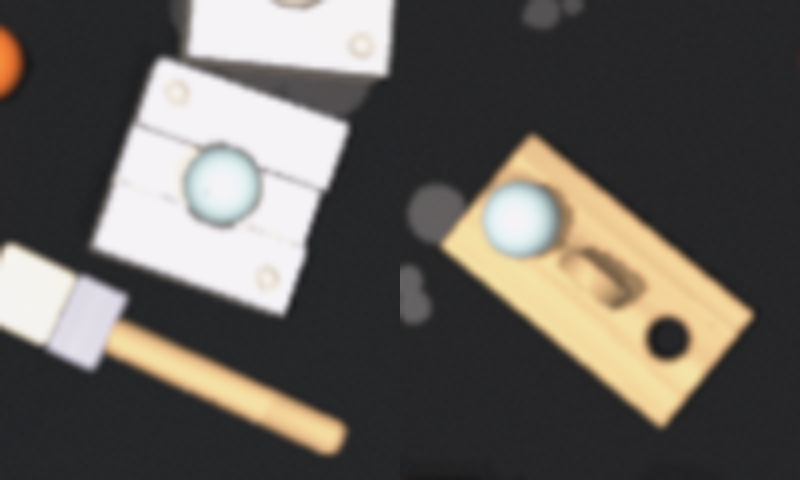

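The crops confirm the target. The lower half has a channel running left to right, slightly downward, at about (386,229) to (434,244), and the pale ball sits at (410.5,236). On the carrier, the empty pocket is at (307,275) and the twin at (270.5,245). Next I'll fit the balls in both views.

```bash
cat > m2.py <<'E'
from h import *
import pickle
T=pickle.load(open('top0.pkl','rb'));S=pickle.load(open('side0.pkl','rb'))
def ball(c,p,r):
    im=cv2.GaussianBlur(c['frame'],(3,3),0).astype(int);x0,y0=p[0]-r,p[1]-r
    d=(im[...,0]-im[...,2])[y0:y0+2*r,x0:x0+2*r]
    m=(d>4).astype(np.uint8);cs,_=cv2.findContours(m,cv2.RETR_EXTERNAL,cv2.CHAIN_APPROX_NONE)
    k=cv2.convexHull(max(cs,key=cv2.contourArea));e=cv2.minAreaRect(k);return np.array(e[0])+[x0,y0],e[1]
def tri(u,v):
    o1,d1=ray(T,*u);o2,d2=ray(S,*v);A=np.c_[d1,-d2];s=np.linalg.lstsq(A,o2-o1,rcond=None)[0]
    a,b=o1+d1*s[0],o2+d2*s[1];return (a+b)/2,np.linalg.norm(a-b)
for n,pt,ps,z in(('cast',(410,236),(353,308),44.5),('twin',(271,244),(287,219),37.75)):
    u,ru=ball(T,pt,16);v,rv=ball(S,ps,18);print(n,u,ru,v,rv,'tri',tri(u,v),'top',onz(T,*u,z),'side',onz(S,*v,z))
g=T['frame'].max(2)
def hole(c,x,y,r):
    m=(c['frame'].max(2)[y-r:y+r,x-r:x+r]<100).astype(np.uint8);n,l,s,ce=cv2.connectedComponentsWithStats(m);i=l[r,r];return ce[i]+[x-r,y-r],s[i]
h,s=hole(T,307,275,10);print('hole top',h,s,onz(T,*h,20))
h,s=hole(S,274,254,9);print('hole side',h,s,onz(S,*h,20))
# channel edges (crop coords /4 + offset), top-edge line
f=lambda x,y:onz(T,355+x/4,190+y/4,45)[:2]
for a,b in(((160,58),(348,125)),((138,125),(325,188)),((92,247),(284,314))):
    d=f(*b)-f(*a);print('edge ang',np.degrees(np.arctan2(d[1],d[0]))%180,np.linalg.norm(d))
print('corner mid',(f(160,58)+f(348,125)+f(92,247)+f(284,314))/4)
s=S['frame'];m=np.zeros(s.shape[:2],np.uint8);m[136:186,187:270]=(s.min(2)>240)[136:186,187:270]
cs,_=cv2.findContours(m,cv2.RETR_EXTERNAL,cv2.CHAIN_APPROX_NONE);P=np.array([onz(S,*p[0],55)[:2] for p in max(cs,key=cv2.contourArea)],np.float32);print('win side',cv2.minEnclosingCircle(P))
E
python3 m2.py
```

```text
cast [410.  235.5] (19.0, 18.0) [353.27527618 309.35955048] (16.114933013916016, 19.412872314453125) tri (array([ 563.14721307, -291.5798476 ,   42.59394447]), np.float64(3.527531370952446)) top [ 564.62677539 -292.0440317    44.5       ] side [ 560.65228058 -292.22160023   44.5       ]
twin [270. 244.] (16.0, 16.0) [287.25000191 216.75000095] (16.970561981201172, 14.849242210388184) tri (array([553.68385841,  16.25943996,  50.06842758]), np.float64(0.49301645342537803)) top [554.6651708   17.57184205  37.75      ] side [558.58192279  29.09983396  37.75      ]
hole top [306.46753247 274.23376623] [ 5  5 10 10 77] [485.79323882 -60.8866026   20.        ]
hole side [273.77777778 255.81481481] [ 5  9  8  5 27] [483.39549174 -61.31542072  20.        ]
edge ang 68.84457927676905 110.50903518798063
edge ang 69.83147866927705 108.98015870951835
edge ang 69.18016381221953 111.80965838288719
corner mid [ 562.54605915 -292.66440559]
win side ((499.8519287109375, 295.6016540527344), 100.32254028320312)
```

```bash
python3 -m creep '{"increments":[[[0,0,1],[0.01,-0.02,0],0.75],[[0,0,0],[0.018,-0.036,0],0.75],[[0,0,0],[0.018,-0.036,0],0.75],[[0,0,0],[0.018,-0.036,0],0.75],[[0,0,0],[0.018,-0.036,0],0.75],[[0,0,0],[0.018,-0.036,0],0.75],[[0,0,0],[0.018,-0.036,0],0.75],[[0,0,0],[0.018,-0.036,0],0.75],[[0,0,0],[0.018,-0.036,0],0.75],[[0,0,0],[0.018,-0.036,0],0.75]]}' 40
python3 -m creep '{"increments":[[[0,0,0],[0.018,-0.036,0],0.75],[[0,0,0],[0.018,-0.036,0],0.75],[[0,0,0],[0.018,-0.036,0],0.75],[[0,0,0],[0.018,-0.036,0],0.75],[[0,0,0],[0.018,-0.036,0],0.75],[[0,0,0],[0.018,-0.036,0],0.75],[[0,0,0],[0.018,-0.036,0],0.75],[[0,0,0],[0.018,-0.036,0],0.75],[[0,0,0],[0.018,-0.036,0],0.75],[[0,0,0],[0,0,0],0.75]]}'
python3 -c "
from h import *
print(arm.tcp_to_tips,arm.state())"
```

```text
clock: 1.1
eef_pos: [358.1, 118.6, 213.7]
ee_rot: [3.142, 0.0, 2.778]
ft_force: [0.9, 1.3, 0.8]
opening: 0.75
finger_force: 0.0
clock: 2.1
eef_pos: [520.7, -207.3, 212.3]
ee_rot: [-3.141, -0.001, 2.775]
ft_force: [-0.9, 1.7, -0.8]
opening: 0.749
finger_force: 0.0
11.0 {'clock': 2.1, 'joint_pos': array([-3.78577369e-01,  3.41513798e-01,  1.33536977e-01,  1.36405105e+00,
       -6.55186386e-04, -1.22108885e-02]), 'qvel': array([ 0.05312475, -0.05655255, -0.07229931,  0.00084115,  0.01732063,
        0.0512315 ]), 'joint_torque': array([-3.50244462e+00, -7.86409879e+01,  5.27342570e+01, -3.35759623e-02,
       -2.55613877e-01, -1.01582844e+00]), 'eef_pos': array([ 520.66329157, -207.33609588,  212.25551657]), 'ee_rot': array([-3.14095255e+00, -1.23945014e-03,  2.77522618e+00]), 'ft_force': array([-0.89115386,  1.68801855, -0.7658967 ]), 'moment': array([0.0256679 , 0.04371488, 0.03407273]), 'finger_force': 0.0, 'opening': 0.7487443764021872}
```

```bash
python3 -m creep '{"increments":[[[0,0,0],[0.014,-0.028,0],0.75],[[0,0,0],[0.014,-0.028,0],0.75],[[0,0,0],[0.014,-0.028,0],0.75],[[0,0,0],[0,0,-0.03],0.75],[[0,0,0],[0,0,-0.03],0.75],[[0,0,0],[0,0,-0.03],0.75],[[0,0,0],[0,0,-0.01],0.75],[[0,0,0],[0,0,0],0.75],[[0,0,0],[0,0,0],0.75]]}'
python3 - <<'E'
from h import *
T=shot('top');S=shot('side')
a=cv2.resize(T['frame'][170:290,350:470],(400,400),interpolation=2);b=cv2.resize(S['frame'][220:360,290:430],(400,400),interpolation=2)
cv2.imwrite('pics/pre.png',np.hstack([a,b]));print(arm.state()['eef_pos'])
E
```

```text
clock: 3.0
eef_pos: [562.3, -287.8, 115.1]
ee_rot: [-3.141, 0.001, 2.779]
ft_force: [-0.5, 0.8, 0.5]
opening: 0.749
finger_force: 0.0
[ 562.65956392 -288.11916113  115.42003504]
```

View pics/pre.png

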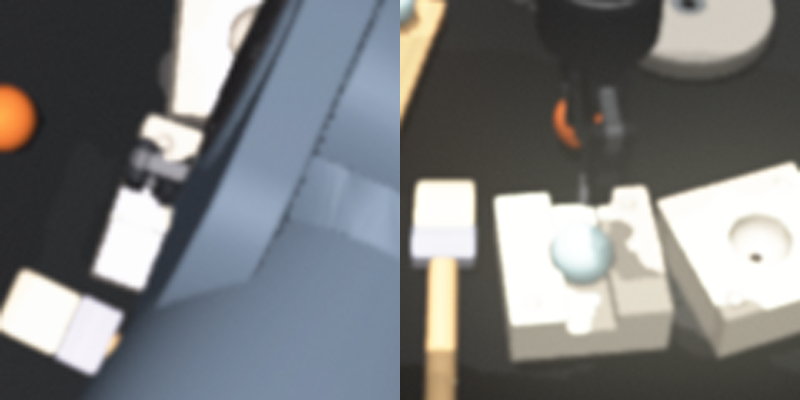

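The side crop shows the fingers above the channel, in line with the ball at about (582,252). The top view is mostly hidden by the arm. I'll correct by a few millimetres and descend.

```bash
python3 -m creep '{"increments":[[[0,0,0],[0.001,-0.004,-0.015],0.75],[[0,0,0],[0,0,-0.02],0.75],[[0,0,0],[0,0,-0.015],0.75],[[0,0,0],[0,0,-0.01],0.75],[[0,0,0],[0,0,0],0.75]]}'
python3 -m creep '{"increments":[[[0,0,0],[0,0,-0.006],0.75],[[0,0,0],[0,0,-0.004],0.75],[[0,0,0],[0,0,0],0.75],[[0,0,0],[0,0,0],0.75]]}'
```

```text
clock: 3.6
eef_pos: [562.6, -291.7, 53.3]
ee_rot: [3.142, -0.001, 2.778]
ft_force: [-0.5, 0.1, -0.8]
opening: 0.752
finger_force: 0.0
clock: 4.0
eef_pos: [563.0, -291.9, 44.0]
ee_rot: [-3.142, 0.0, 2.778]
ft_force: [-0.6, 0.8, 0.0]
opening: 0.747
finger_force: 0.0
```

```bash
python3 -m creep '{"increments":[[[0,0,0],[0,0,-0.001],0.65],[[0,0,0],[0,0,0],0.58],[[0,0,0],[0,0,0],0.52],[[0,0,0],[0,0,0],0.46],[[0,0,0],[0,0,0],0.4],[[0,0,0],[0,0,0],0.4],[[0,0,0],[0,0,0],0.4]]}' 40
```

```text
clock: 4.7
eef_pos: [562.8, -291.9, 42.7]
ee_rot: [-3.142, 0.0, 2.778]
ft_force: [0.9, -0.5, 0.5]
opening: 0.406
finger_force: 0.0
```

```bash
python3 -m creep '{"increments":[[[0,0,0],[0,0,0],0.36],[[0,0,0],[0,0,0],0.32],[[0,0,0],[0,0,0],0.28],[[0,0,0],[0,0,0],0.28]]}' 40
python3 - <<'E'
from h import *
S=shot('side');T=shot('top')
b=cv2.resize(S['frame'][240:360,290:430],(560,480),interpolation=2)
cv2.imwrite('pics/g1.png',b)
E
```

```text
clock: 5.1
eef_pos: [563.5, -292.0, 43.5]
ee_rot: [-3.142, 0.002, 2.778]
ft_force: [-0.2, 1.4, 8.0]
opening: 0.283
finger_force: 10.4
```

View pics/g1.png

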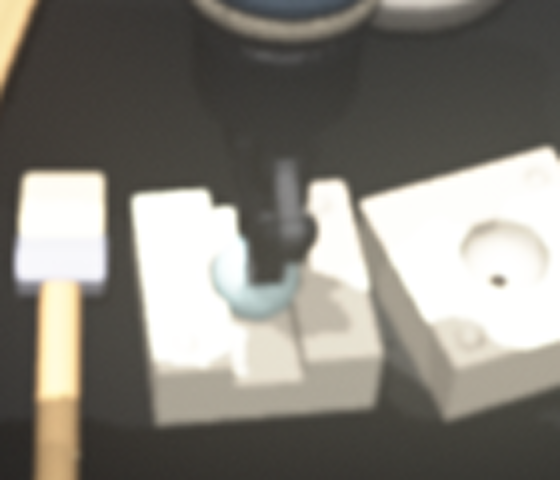

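The near finger covers the ball's upper middle, and the tip shows at about pixel (356,310). The opening of 0.28 and the upward force suggest the pads are closing above the equator. I'll work out the tip height.

Run:
```python
from h import *
S=shot('side');d=np.array([np.cos(np.radians(69.2)),np.sin(np.radians(69.2))])
for s in(-12,-22,-30):
    for z in(32,45,55,65):
        print(s,z,proj(S,[*(np.array([563.5,-292])+s*d),z]).round(1))
print('ball',proj(S,[563.5,-292,44.5]))
st=arm.state();print(st['eef_pos'],st['ft_force'],st['finger_force'],st['opening'])
```

```text
-12 32 [355.  317.3]
-12 45 [355.4 313.4]
-12 55 [355.7 310.4]
-12 65 [355.9 307.3]
-22 32 [355.8 321.4]
-22 45 [356.2 317.5]
-22 55 [356.5 314.4]
-22 65 [356.8 311.3]
-30 32 [356.5 324.6]
-30 45 [356.8 320.8]
-30 55 [357.1 317.7]
-30 65 [357.4 314.6]
ball [354.44941043 308.77035167]
[ 563.48582791 -292.03840369   43.52950437] [1.76410215 1.01407081 7.65991173] 10.399892181158066 0.2829130007554144
```

```bash
python3 -m creep '{"increments":[[[0,0,0],[0,0,0],0.4],[[0,0,0],[0,0,0],0.55],[[0,0,0],[0,0,0],0.75],[[0,0,0],[0,0,0.02],0.75],[[0,0,0],[0,0,0.03],0.75],[[0,0,0],[0,0,0.03],0.75],[[0,0,0],[0,0,0],0.75],[[0,0,0],[0,0,0],0.75]]}'
python3 - <<'E'
from h import *
S=shot('side');st=arm.state();p=st['eef_pos'];print(p)
d=np.array([np.cos(np.radians(69.2)),np.sin(np.radians(69.2)),0])
im=S['frame'].copy()
b=cv2.resize(im[200:350,270:470],(800,600),interpolation=2)
b=cv2.convertScaleAbs(b,alpha=1.8,beta=15)
for s in(-32,32):
  for dz in(-11,0,11,30):
    q=proj(S,p+s*d+[0,0,dz]);qq=((q-[270,200])*4).astype(int);cv2.circle(b,tuple(map(int,qq)),3,(0,0,255) if s<0 else (0,255,0),-1);print(s,dz,q,qq)
cv2.imwrite('pics/tip.png',b)
E
```

```text
clock: 6.05
eef_pos: [563.1, -292.0, 122.9]
ee_rot: [-3.141, 0.001, 2.778]
ft_force: [-0.1, -0.2, 0.2]
opening: 0.748
finger_force: 0.0
[ 562.54744666 -291.7221899   121.99397174]
-32 -11 [358.47063937 300.76007894] [353 403]
-32 0 [358.81907786 297.06760723] [355 388]
-32 11 [359.17334181 293.3118608 ] [356 373]
-32 30 [359.79939668 286.67090682] [359 346]
32 -11 [353.22578751 275.14342006] [332 300]
32 0 [353.51463154 271.41909504] [334 285]
32 11 [353.80804999 267.63423928] [335 270]
32 30 [354.32595172 260.94992125] [337 243]
```

View pics/tip.png

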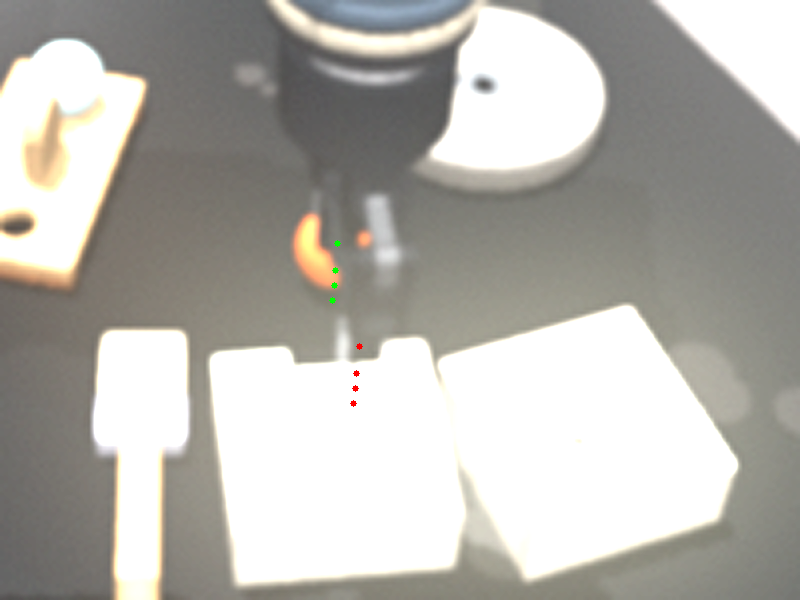

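The brightened crop shows the near finger tip at about (362,357). The stated geometry would put it at about (353,403), so the real tips sit roughly 25–30 mm higher than stated. That matches the contact on the ball's upper cap. I'll descend further in small, force-watched steps.

```bash
python3 -m creep '{"increments":[[[0,0,0],[0,0,-0.03],0.7],[[0,0,0],[0,0,-0.03],0.7],[[0,0,0],[0,0,-0.02],0.7],[[0,0,0],[0,0,-0.008],0.7],[[0,0,0],[0,0,0],0.7],[[0,0,0],[0,0,0],0.7]]}'
python3 -m creep '{"increments":[[[0,0,0],[0,0,-0.004],0.7],[[0,0,0],[0,0,-0.004],0.7],[[0,0,0],[0,0,0],0.7]]}'
python3 -c "
from h import *
S=shot('side');cv2.imwrite('pics/g2.png',cv2.resize(S['frame'][240:360,290:430],(560,480),interpolation=2))"
```

```text
clock: 6.7
eef_pos: [563.1, -292.0, 35.3]
ee_rot: [-3.142, 0.0, 2.778]
ft_force: [0.1, 0.0, -0.1]
opening: 0.699
finger_force: 0.0
clock: 7.0
eef_pos: [562.7, -291.8, 26.5]
ee_rot: [3.142, -0.0, 2.778]
ft_force: [0.5, 0.6, 0.6]
opening: 0.698
finger_force: 0.0
```

View pics/g2.png

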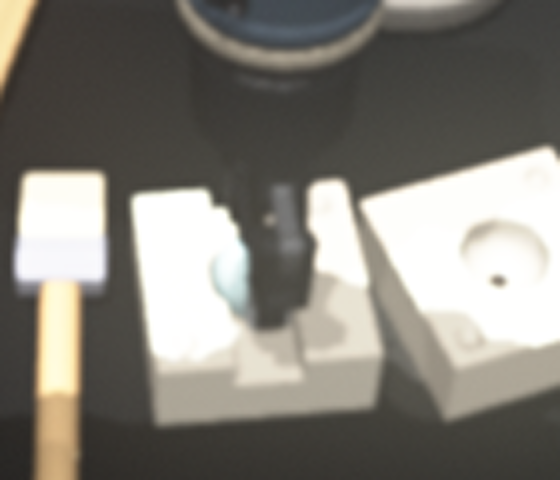

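The near finger now stands in the channel with its tip at about (270,327) in the crop, around z≈43–48. I need about 8 mm more before closing.

```bash
python3 -m creep '{"increments":[[[0,0,0],[0,0,-0.003],0.7],[[0,0,0],[0,0,-0.003],0.7],[[0,0,0],[0,0,-0.002],0.7],[[0,0,0],[0,0,0],0.7]]}'
python3 -m creep '{"increments":[[[0,0,0],[0,0,0],0.64],[[0,0,0],[0,0,0],0.6],[[0,0,0],[0,0,0],0.56],[[0,0,0],[0,0,0],0.54],[[0,0,0],[0,0,0],0.52],[[0,0,0],[0,0,0],0.5],[[0,0,0],[0,0,0],0.5]]}' 30
```

```text
clock: 7.45
eef_pos: [562.6, -291.7, 18.3]
ee_rot: [3.142, -0.001, 2.778]
ft_force: [-0.1, 0.7, 0.4]
opening: 0.7
finger_force: 0.0
clock: 8.15
eef_pos: [563.0, -291.9, 18.9]
ee_rot: [3.142, 0.0, 2.778]
ft_force: [-0.9, 0.3, 2.5]
opening: 0.502
finger_force: 12.6
```

Contact is near the equator but still slightly high: Fz is +2.5 N and the width about 42.7 mm. I'll reopen, go a little lower and close again.

```bash
python3 -m creep '{"increments":[[[0,0,0],[0,0,0],0.62],[[0,0,0],[0,0,0],0.65],[[0,0,0],[0,0,-0.003],0.65],[[0,0,0],[0,0,-0.003],0.65],[[0,0,0],[0,0,-0.002],0.65],[[0,0,0],[0,0,0],0.65]]}'
python3 -m creep '{"increments":[[[0,0,0],[0,0,0],0.6],[[0,0,0],[0,0,0],0.56],[[0,0,0],[0,0,0],0.53],[[0,0,0],[0,0,0],0.51],[[0,0,0],[0,0,0],0.5],[[0,0,0],[0,0,0],0.5]]}' 30
```

```text
clock: 8.75
eef_pos: [562.5, -291.7, 10.2]
ee_rot: [3.142, -0.001, 2.778]
ft_force: [0.6, -0.5, 0.1]
opening: 0.65
finger_force: 0.0
clock: 9.35
eef_pos: [563.0, -291.9, 10.9]
ee_rot: [3.142, 0.0, 2.778]
ft_force: [0.5, 0.6, 2.5]
opening: 0.505
finger_force: 13.7
```

```bash
python3 -m creep '{"increments":[[[0,0,0],[0,0,0],0.47],[[0,0,0],[0,0,0],0.44],[[0,0,0],[0,0,0],0.42],[[0,0,0],[0,0,0],0.42]]}' 35
python3 -m creep '{"increments":[[[0,0,0],[0,0,0.003],0.42],[[0,0,0],[0,0,0.005],0.42],[[0,0,0],[0,0,0.01],0.42],[[0,0,0],[0,0,0.01],0.42],[[0,0,0],[0,0,0.01],0.42],[[0,0,0],[0,0,0.01],0.42],[[0,0,0],[0,0,0],0.42]]}'
python3 - <<'E'
from h import *
S=shot('side');cv2.imwrite('pics/g3.png',cv2.resize(S['frame'][200:360,290:430],(525,600),interpolation=2))
E
```

```text
clock: 9.75
eef_pos: [563.0, -291.9, 11.0]
ee_rot: [3.142, 0.001, 2.778]
ft_force: [0.2, 1.3, 5.1]
opening: 0.495
finger_force: 34.8
clock: 10.45
eef_pos: [563.7, -292.3, 60.7]
ee_rot: [-3.141, 0.003, 2.778]
ft_force: [1.8, -0.4, -1.6]
opening: 0.495
finger_force: 35.7
```

View pics/g3.png

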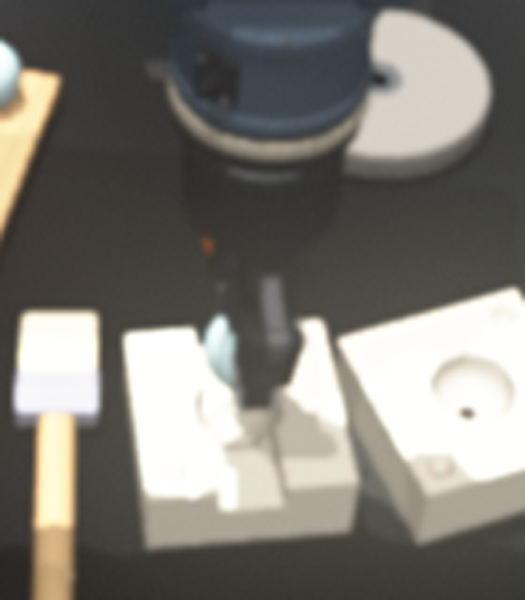

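The ball is held above the mould, and the emptied cavity is visible at about (228,405) in the crop. In tool terms the ball centre is TCP+33.5 mm. Next I'll lift, move to the carrier and rotate 70°.

```bash
python3 -m creep '{"increments":[[[0,0,0],[0,0,0.015],0.42],[[0,0,0],[0,0,0.02],0.42],[[0,0,0],[0,0,0.02],0.42],[[0,0,3],[-0.004,0.012,0],0.42],[[0,0,7],[-0.008,0.022,0],0.42],[[0,0,7],[-0.008,0.024,0],0.42],[[0,0,7],[-0.008,0.024,0],0.42],[[0,0,7],[-0.008,0.024,0],0.42],[[0,0,7],[-0.008,0.024,0],0.42],[[0,0,7],[-0.008,0.024,0],0.42]]}'
python3 -m creep '{"increments":[[[0,0,7],[-0.008,0.024,0],0.42],[[0,0,7],[-0.008,0.024,0],0.42],[[0,0,7],[-0.006,0.016,0],0.42],[[0,0,4],[-0.004,0.012,0],0.42],[[0,0,0],[0,0,0],0.42],[[0,0,0],[0,0,0],0.42]]}'
python3 - <<'E'
from h import *
import pickle
S=shot('side');T=shot('top');pickle.dump((S,T),open('p1.pkl','wb'))
a=cv2.resize(S['frame'][170:290,220:330],(440,480),interpolation=2);b=cv2.resize(T['frame'][210:330,250:340],(360,480),interpolation=2)
cv2.imwrite('pics/p1.png',np.hstack([a,b]));print(arm.state()['eef_pos'])
E
```

```text
clock: 11.5
eef_pos: [510.1, -136.8, 113.3]
ee_rot: [3.141, -0.0, -2.715]
ft_force: [0.4, -0.9, -2.2]
opening: 0.492
finger_force: 35.8
clock: 12.1
eef_pos: [484.8, -61.9, 113.5]
ee_rot: [3.142, -0.0, -2.285]
ft_force: [0.2, -0.5, -1.9]
opening: 0.499
finger_force: 35.8
[484.97971352 -62.37754037 113.57751937]
```

View pics/p1.png

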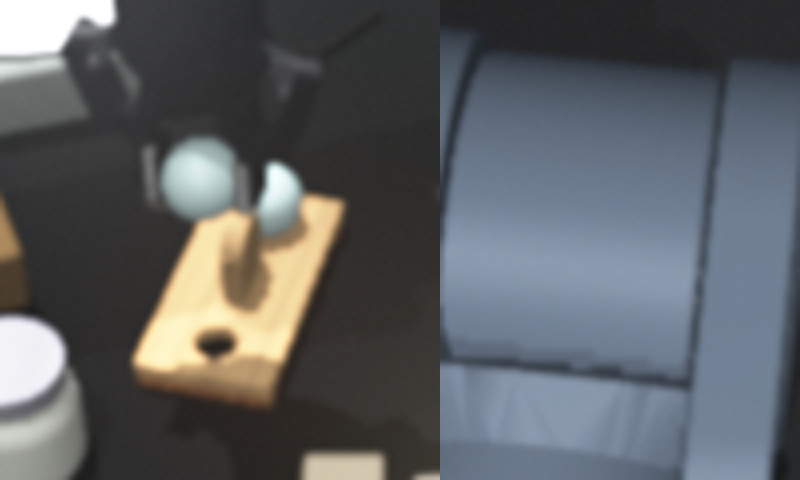

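The side crop shows the held ball at about (270,215), gripped squarely between the tips, with the empty pocket below and in front at (273,255.5). The arm hides the top view. I'll check the ball's position from the side view.

Run:
```python
from h import *
import pickle
S,T=pickle.load(open('p1.pkl','rb'))
im=S['frame'].astype(int)[200:232,256:282]
hsv=cv2.cvtColor(S['frame'],cv2.COLOR_BGR2HSV)[200:232,256:282]
m=((im[...,0]-im[...,2]>8)&(im.max(2)>110)).astype(np.uint8);m=cv2.morphologyEx(m,cv2.MORPH_OPEN,np.ones((3,3)))
k=max(cv2.findContours(m,0,1)[0],key=cv2.contourArea);(c,r)=cv2.minEnclosingCircle(k);u=np.array(c)+[256,200];print(u,r,cv2.boundingRect(k))
for z in(135,141,147,153):print(z,onz(S,*u,z),proj(S,[485,-62.4,z]))
h=[273.78,255.81];print(onz(S,*h,20))
```

```text
[269.34146309 213.73170757] 9.896800994873047 (4, 5, 19, 19)
135 [487.49154594 -45.36047997 135.        ] [271.33402377 218.81884276]
141 [485.25442741 -51.79775406 141.        ] [271.14994295 216.72814455]
147 [483.01730888 -58.23502814 147.        ] [270.96443056 214.6206618 ]
153 [480.78019035 -64.67230222 153.        ] [270.77747044 212.49619801]
[483.40602421 -61.30364829  20.        ]
```

```bash
python3 -m creep '{"increments":[[[0,0,0],[0.0005,0.001,-0.02],0.42],[[0,0,0],[0,0,-0.03],0.42],[[0,0,0],[0,0,-0.025],0.42],[[0,0,0],[0,0,-0.015],0.42],[[0,0,0],[0,0,-0.005],0.42],[[0,0,0],[0,0,0],0.42],[[0,0,0],[0,0,0],0.42]]}'
python3 -m creep '{"increments":[[[0,0,0],[0,0,-0.003],0.42],[[0,0,0],[0,0,-0.003],0.42],[[0,0,0],[0,0,-0.002],0.42],[[0,0,0],[0,0,0],0.42],[[0,0,0],[0,0,0],0.42]]}'
```

```text
clock: 12.9
eef_pos: [485.9, -61.2, 19.4]
ee_rot: [-3.141, 0.001, -2.284]
ft_force: [0.4, -0.3, -1.1]
opening: 0.491
finger_force: 35.9
clock: 13.4
eef_pos: [485.3, -60.8, 10.7]
ee_rot: [3.142, -0.0, -2.283]
ft_force: [0.3, 0.4, -1.0]
opening: 0.498
finger_force: 35.9
```

```bash
python3 -m creep '{"increments":[[[0,0,0],[0,0,-0.002],0.42],[[0,0,0],[0,0,-0.002],0.42],[[0,0,0],[0,0,0],0.42],[[0,0,0],[0,0,0],0.42]]}'
python3 -m creep '{"increments":[[[0,0,0],[0,0,-0.001],0.42],[[0,0,0],[0,0,0],0.42]]}'
python3 -m creep '{"increments":[[[0,0,0],[0,0,-0.001],0.42],[[0,0,0],[0,0,0],0.42]]}'
```

```text
clock: 13.8
eef_pos: [485.3, -60.8, 6.6]
ee_rot: [3.141, -0.0, -2.283]
ft_force: [0.8, -0.5, -1.8]
opening: 0.493
finger_force: 35.9
clock: 14.0
eef_pos: [485.3, -60.8, 5.7]
ee_rot: [3.142, -0.0, -2.283]
ft_force: [-1.2, 0.0, -1.0]
opening: 0.492
finger_force: 35.9
clock: 14.2
eef_pos: [485.7, -60.7, 5.0]
ee_rot: [-3.141, 0.001, -2.283]
ft_force: [-1.1, 1.7, 5.0]
opening: 0.494
finger_force: 36.5
```

There is contact at the predicted height, so I'll release gently, rise and check.

```bash
python3 -m creep '{"increments":[[[0,0,0],[0,0,0],0.48],[[0,0,0],[0,0,0],0.51],[[0,0,0],[0,0,0],0.54],[[0,0,0],[0,0,0],0.58],[[0,0,0],[0,0,0],0.64],[[0,0,0],[0,0,0],0.7],[[0,0,0],[0,0,0],0.7]]}'
python3 -m creep '{"increments":[[[0,0,0],[0,0,0.01],0.7],[[0,0,0],[0,0,0.02],0.7],[[0,0,0],[0,0,0.03],0.7],[[0,0,0],[0,0,0.03],0.7],[[0,0,0],[0,0,0.02],0.7],[[0,0,0],[0,0,0],0.7],[[0,0,0],[0,0,0],0.7]]}'
python3 - <<'E'
from h import *
import pickle
S=shot('side');pickle.dump(S,open('p2.pkl','wb'))
cv2.imwrite('pics/p2.png',cv2.resize(S['frame'][170:290,220:330],(550,600),interpolation=2))
print(arm.state()['eef_pos'],proj(S,[485.5,-61,37.75]),proj(S,[554,17.5,37.75]))
E
```

```text
clock: 14.9
eef_pos: [485.3, -60.8, 4.7]
ee_rot: [3.142, -0.0, -2.283]
ft_force: [0.4, -0.2, 0.5]
opening: 0.702
finger_force: 0.0
clock: 15.6
eef_pos: [485.6, -60.9, 115.2]
ee_rot: [-3.141, 0.001, -2.283]
ft_force: [-0.7, -0.5, -1.2]
opening: 0.697
finger_force: 0.0
[485.08174762 -60.79444402 114.51222277] [274.09254645 250.05403079] [287.47849257 220.17846539]
```

View pics/p2.png

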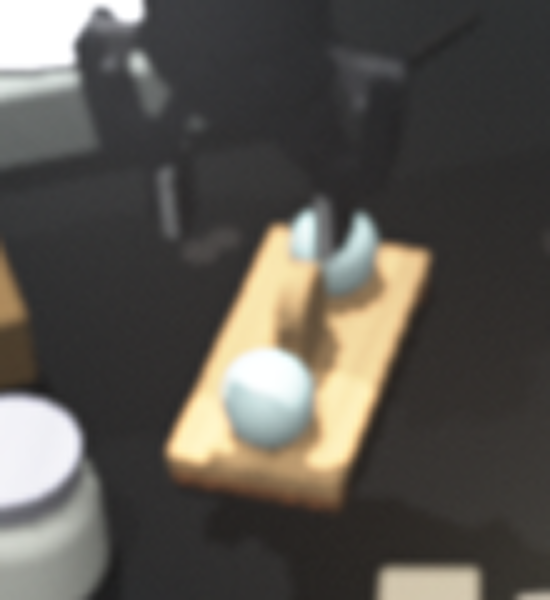

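The cast ball sits in its pocket at about (273.6,249.6), against a prediction of (274.1,250.1). Next I'll move over the grip and descend.

```bash
python3 -m creep '{"increments":[[[0,0,0],[0.012,0.014,0],0.7],[[0,0,0],[0.012,0.014,0],0.7],[[0,0,0],[0.0105,0.011,0],0.7],[[0,0,0],[0,0,-0.02],0.7],[[0,0,0],[0,0,-0.02],0.7],[[0,0,0],[0,0,-0.02],0.7],[[0,0,0],[0,0,-0.015],0.7],[[0,0,0],[0,0,-0.01],0.7],[[0,0,0],[0,0,0],0.7]]}'
python3 -m creep '{"increments":[[[0,0,0],[0,0,-0.004],0.7],[[0,0,0],[0,0,-0.003],0.7],[[0,0,0],[0,0,0],0.7]]}'
python3 - <<'E'
from h import *
S=shot('side');cv2.imwrite('pics/p3.png',S['frame']);print(arm.state()['eef_pos'],arm.state()['ee_rot'])
E
```

```text
clock: 16.55
eef_pos: [519.1, -21.4, 28.4]
ee_rot: [3.14, -0.002, -2.283]
ft_force: [0.3, -0.1, 0.5]
opening: 0.702
finger_force: 0.0
clock: 16.85
eef_pos: [520.0, -21.8, 22.8]
ee_rot: [-3.141, 0.0, -2.283]
ft_force: [0.6, 0.2, 0.3]
opening: 0.697
finger_force: 0.0
[519.99419284 -21.81131967  22.94300517] [-3.14134106e+00  2.34029786e-04 -2.28322048e+00]
```

Now I'll close slowly and watch for a one-sided contact.

```bash
python3 -m creep '{"increments":[[[0,0,0],[0,0,0],0.55],[[0,0,0],[0,0,0],0.45],[[0,0,0],[0,0,0],0.38],[[0,0,0],[0,0,0],0.32],[[0,0,0],[0,0,0],0.28],[[0,0,0],[0,0,0],0.25],[[0,0,0],[0,0,0],0.22],[[0,0,0],[0,0,0],0.22]]}' 40
python3 -m creep '{"increments":[[[0,0,0],[0,0,0],0.2],[[0,0,0],[0,0,0],0.18],[[0,0,0],[0,0,0],0.16],[[0,0,0],[0,0,0],0.14],[[0,0,0],[0,0,0],0.1],[[0,0,0],[0,0,0],0.05],[[0,0,0],[0,0,0],0.05]]}' 40
```

```text
clock: 17.7
eef_pos: [519.8, -21.8, 22.7]
ee_rot: [-3.142, 0.0, -2.283]
ft_force: [0.9, -0.6, -0.0]
opening: 0.222
finger_force: 0.0
clock: 18.4
eef_pos: [519.5, -21.6, 22.7]
ee_rot: [3.141, 0.0, -2.283]
ft_force: [-4.3, 3.2, 5.3]
opening: 0.156
finger_force: 39.6
```

```bash
python3 -m creep '{"increments":[[[0,0,0],[0,0,0],0],[[0,0,0],[0,0,0],0],[[0,0,0],[0,0,0.002],0],[[0,0,0],[0,0,0.004],0],[[0,0,0],[0,0,0.008],0],[[0,0,0],[0,0,0.01],0],[[0,0,0],[0,0,0.01],0],[[0,0,0],[0,0,0.006],0],[[0,0,0],[0,0,0],0],[[0,0,0],[0,0,0],0]]}' 80
python3 - <<'E'
from h import *
S=shot('side');T=shot('top');im=S['frame'].astype(int)
m=((im[...,0]-im[...,2]>8)&(im.max(2)>110)).astype(np.uint8);m[:180]=0;m[262:]=0;m[:,:255]=0;m[:,320:]=0
n,l,s,c=cv2.connectedComponentsWithStats(m)
for i in range(1,n):
    if s[i][4]>15:print(s[i],c[i])
st=arm.state();print(st['eef_pos'],st['ft_force'],st['moment'])
z=st['eef_pos'][2]-22.7
print(proj(S,[485.5,-61,37.75+z]),proj(S,[554,17.5,37.75+z]))
E
```

```text
clock: 19.4
eef_pos: [519.8, -21.8, 62.7]
ee_rot: [-3.141, 0.0, -2.283]
ft_force: [0.9, 0.0, -4.9]
opening: 0.153
finger_force: 78.1
[288 199   6   5  24] [290.125      200.83333333]
[265 229  17  18 192] [273.796875 237.703125]
[519.51355993 -21.80977041  62.30830319] [ 0.81532355 -1.00695715 -5.18921306] [0.00697167 0.02863958 0.02394929]
[272.99447147 237.62028887] [286.77033929 207.81293391]
```

The carrier is lifted level. The cast ball is at the predicted pixel, and the load of 4.9 N is the whole carrier with both balls. I'll raise it to about 100 mm above the box and carry it over.

```bash
python3 -m creep '{"increments":[[[0,0,0],[0,0,0.005],0],[[0,0,0],[0,0,0.01],0],[[0,0,0],[0,0,0.015],0],[[0,0,0],[0,0,0.018],0],[[0,0,0],[0,0,0.018],0],[[0,0,0],[0,0,0.018],0],[[0,0,0],[0,0,0.015],0],[[0,0,0],[0,0,0.01],0],[[0,0,0],[0,0,0.006],0],[[0,0,0],[0,0,0],0]]}'
python3 -m creep '{"increments":[[[0,0,0],[0,0.003,0],0],[[0,0,0],[0,0.006,0],0],[[0,0,0],[-0.001,0.010,0],0],[[0,0,0],[-0.001,0.014,0],0],[[0,0,0],[-0.001,0.018,0],0],[[0,0,0],[-0.002,0.02,0],0],[[0,0,0],[-0.002,0.02,0],0],[[0,0,0],[-0.002,0.02,0],0],[[0,0,0],[-0.002,0.02,0],0],[[0,0,0],[-0.002,0.02,0],0]]}'
python3 -m creep '{"increments":[[[0,0,0],[-0.001,0.02,0],0],[[0,0,0],[-0.001,0.02,0],0],[[0,0,0],[-0.001,0.02,0],0],[[0,0,0],[-0.001,0.02,0],0],[[0,0,0],[-0.001,0.02,0],0],[[0,0,0],[-0.001,0.018,0],0],[[0,0,0],[-0.001,0.015,0],0],[[0,0,0],[0,0.011,0],0],[[0,0,0],[0,0.007,0],0],[[0,0,0],[0,0.004,0],0]]}'
python3 -m creep '{"increments":[[[0,0,0],[0,0.002,0],0],[[0,0,0],[0,0,0],0],[[0,0,0],[0,0,0],0],[[0,0,0],[0,0,0],0]]}'
```

```text
clock: 20.5
eef_pos: [520.1, -21.8, 178.3]
ee_rot: [-3.141, 0.001, -2.283]
ft_force: [-1.0, -0.6, -6.1]
opening: 0.154
finger_force: 78.2
clock: 21.5
eef_pos: [506.3, 131.1, 177.6]
ee_rot: [3.141, 0.0, -2.282]
ft_force: [0.2, -0.2, -4.5]
opening: 0.152
finger_force: 78.2
clock: 22.5
eef_pos: [499.8, 284.7, 177.6]
ee_rot: [-3.142, -0.0, -2.283]
ft_force: [-0.3, -0.5, -5.6]
opening: 0.148
finger_force: 78.2
clock: 22.9
eef_pos: [499.9, 285.8, 177.8]
ee_rot: [-3.141, 0.0, -2.284]
ft_force: [-0.2, 0.8, -4.7]
opening: 0.152
finger_force: 78.2
```

```bash
python3 -m creep '{"increments":[[[0,0,0],[0,0.003,0],0],[[0,0,0],[0,0.003,0],0],[[0,0,0],[0,0.001,0],0],[[0,0,0],[0,0,0],0],[[0,0,0],[0,0,0],0],[[0,0,0],[0,0,0],0],[[0,0,0],[0,0,0],0],[[0,0,0],[0,0,0],0]]}'
python3 - <<'E'
from h import *
S=shot('side');im=cv2.GaussianBlur(S['frame'],(3,3),0).astype(int);st=arm.state();p=st['eef_pos'];print(p,np.abs(st['qvel']).max(),st['ft_force'])
a=np.radians(49.1);d=52*np.array([np.cos(a),np.sin(a),0]);c=p+[0,0,37.75-22.7]
for s,n in((-1,'cast'),(1,'twin')):
    q=proj(S,c+s*d);x,y=q.astype(int);w=im[y-16:y+17,x-16:x+17]
    m=((w[...,0]-w[...,2]>6)&(w.max(2)>100)).astype(np.uint8);k,l,t,ce=cv2.connectedComponentsWithStats(m)
    i=1+t[1:,4].argmax();print(n,'expected',q,'found',ce[i]+[x-16,y-16],t[i])
# wood colour region
h=cv2.cvtColor(S['frame'],cv2.COLOR_BGR2HSV);m=((h[...,0]<25)&(h[...,0]>8)&(h[...,1]>60)&(h[...,2]>110)).astype(np.uint8)
q=proj(S,p+[0,0,-2.7]);x,y=q.astype(int);b=m[y-40:y+40,x-45:x+45];P=np.argwhere(b)
k=cv2.minAreaRect(P[:,::-1].astype(np.float32));print('wood box',len(P),k[0]+np.array([x-45,y-40]),k[1:],'plate centre expected',q)
E
```

```text
clock: 23.7
eef_pos: [499.8, 293.1, 177.7]
ee_rot: [-3.142, -0.0, -2.283]
ft_force: [0.2, 0.1, -4.9]
opening: 0.146
finger_force: 78.2
[499.83378648 293.13787848 177.72407102] 0.0025028917658967862 [-0.18380611  0.25795443 -6.08448696]
cast expected [212.82389471 126.58361212] found [212.12980769 125.56730769] [  8   8  17  17 208]
twin expected [228.61815637 105.90218928] found [231.56122449 105.2244898 ] [15 10 10 14 98]
wood box 782 [220.46153259 123.30769348] ((30.508512496948242, 53.8059196472168), 33.6900634765625) plate centre expected [221.88647758 122.07228772]
```

Both balls are where expected (the twin is partly behind a finger), and the carrier is level, still and about 100 mm above the box.

```bash
python3 -c "
from plant import arm
print(arm.sign_off())"
```

```text
the job is handed in; nothing more can be done
None
```

I handed the job in with the cast ball in the carrier beside its twin and the arm still holding the carrier level and still, about 100 mm above the light box window; the last side view put both balls over the window, though I did not re-check that the other items on the bench stayed where they were.

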